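Turn the flip board's leaf onto its cleared page

ROBOT

A 7-joint arm with a two-finger parallel gripper is mounted at the origin on the work surface. World frame = base frame: x ahead of the robot, y to its left, z up, the work surface at z = 0. Lengths are in m, angles in rad, forces in N, time in s.
With the tool pointing down it reaches from about 0.425 to 0.875 m from the base axis. Payload 4.7 kg.
Tool frame: the origin (TCP) lies where the fingers leave the gripper's body, on its centre line; the fingertips stand 70 mm ahead of it and the grasp point (between the pads) lies 51 mm ahead of it; z points along the fingers, y is the line along which they close (so a half turn about z gives the same grasp; the last joint's range is limited). The gripper opens to 87 mm and grips with 3 to 60 N. Pads are 19 mm wide; open, the fingers measure 117 mm over their backs; the gripper's body (75 mm by 190 mm) begins 51 mm behind the grasp point.
Start: joints at [-1.313, 0.321, -0.07, 1.45, 0.023, 1.371, -0.057], TCP at [0.157, 0.631, 0.292] pointing down, gripper open.
Joint ranges: [-2.86, 2.86], [-0.3, 2.09], [-1.38, 1.24], [0.06, 2.45], [-1.56, 4.7], [0.09, 2.05], [-2.69, 2.69]. Speed limits (rad/s): [2.57, 2.57, 3.14, 3.14, 3.14, 3.14, 3.14].

INTERFACE

Orientations are given as a rotation vector (axis times angle).
In Python, from bench import ctrl gives the robot as it stands.
- The arm moves only by the tool play_rows, never from a script. Its argument "increments" is a list that holds one entry, the list of rows, each a list of 7 numbers: the shift along the tool's x, y, z as a fraction of full scale, then the turn, a rotation vector about the tool's x, y, z as a fraction of full scale, then the gripper command: -1 is shut, 1 is fully open, values between are in proportion. A call has 1 to 8 rows; each row is the pose to reach, as a shift and turn from the pose commanded when the call began, along the tool's axes at that moment; what a row does not reach only later rows make up. Full scale, the value 1, is 0.1 m for a shift and 90 degrees for a turn. A row lasts 1/10 s, in which the tool goes at most 50 mm and 8.59 degrees, less where a joint would pass 70% of its speed; a pose out of reach is approached as far as the arm can. A call with a number of a shift or a turn outside -1 to 1 is refused whole. A call with a gripper value outside its range is refused whole. The fingers move at their own pace and stop on an object; "squeeze" is the grip in N (left out, the last holds). Time passes only in rows, so rows that repeat a pose let the fingers close. It gives the time, the measured TCP pose, the force, the opening and the grip force at its end, in the units of the state.
- ctrl.get_state(): the state, without advancing time (a new reading comes with each control period).
- ctrl.get_image(name): name is "scene" or "top" or "wrist"; returns the picture (480x640x3 uint8, red, green, blue); there is no depth.
- ctrl.get_calibration(name): a dict with "vertical_fov" (degrees; the focal length in pixels is half the picture's height over the tangent of half this angle, whatever the lens; pixels are square), "cx", "cy" (the principal point, pixels), "dist_coeffs" ([k1, k2, p1, p2, k3] as OpenCV has them; the pictures are not rectified), "R" (3x3) and "t" (3): a world point X has camera coordinates R X + t; the wrist camera has in their place "T_tool_cam" (4x4, takes a point from camera to tool coordinates, whose origin is the TCP and whose axes are the flange's). Camera axes: x right, y down, z forward; pixel columns grow to the right and rows downward; lengths in m; the calibration is good to about 2 mm. A picture is of the moment at which its call begins: read the wrist's pose just before it. get_calibration takes no time and is no camera call.
- ctrl.close_job(): hands the job in; it is judged then, once.
The state is a dict: "time": time; "joint_positions": joint angles; "qd": joint speeds; "joint_torque": joint torques, N m; "position": TCP position; "tool_rot": TCP orientation; "ft_force": force on the tool from outside, world axes, zero at the start; "torque": the same for the moment, N m; "grip_width": opening from 0.0 (shut) to 1.0 (fully open); "grip_force": force on a finger pad.
Only numpy, scipy, OpenCV 4.12 (cv2) and the standard library are available. Lean on these libraries where they do the work, as an engineer would, in place of code of your own. Each camera call takes 0.05 s, during which the arm holds its last target. There are 200 camera calls.

TASK

Push the grey eraser block off the open page of the flip board onto the desk, then, with a fingertip, push the half-raised hardboard leaf over its spine until it lies flat on that page. Push only: the eraser must not be picked up, and nothing else on the desk may be moved. Finish with the hand clear.

Things in the scene. Friction and masses are not known exactly. Their poses are not given: they have to be found in the camera images.
- board: The flip board, fixed on the desk: a brown hardboard base 210 (x) x 330 (y) x 3 mm thick. Origin: centre of its underside, on the desk. A steel spine rod, 7 mm thick and 200 mm long, runs along its x axis over its middle; the leaf turns about the line y = 0, z = 7 mm. The page on its +y side (y from 5 to 165 mm) is open and carries the eraser; the leaf starts raised over the page on its -y side. z up.
- leaf (a joint): Angle of the leaf about the spine, rad: 0 lies flat on the -y page, 1.57 stands upright, 3.14 (its stop) lies flat on the +y page. It starts at 0.45 to 0.95. The hinge is stiff (about 0.19 N m of friction): the leaf stays where it is left at any angle and does not fall by itself, so it has to be pushed all the way down. 3 N or so at its free edge moves it.
- leaf_edge (a point): Middle of the free edge of the leaf, at half its thickness, 155 mm from the hinge line. The leaf is a rigid brown hardboard panel with paper on both faces, 200 mm along the spine, 4 mm thick, about 0.16 kg.
- eraser: The grey eraser block (loose): origin at the centre of its underside, x along its length.
- eraser_mid (a point): Centre of the grey eraser block, 58 x 26 x 22 mm (x, y, z), about 45 g; starts lying on the open +y page of the board at any yaw, its underside 3 mm above the desk.
- tin: Closed aluminium lunch tin, 173 x 113 x 57 mm, loose bystander to the left; origin at the centre of its underside, x along its length.
- jar: Glass jar with a twist cap, 66 mm across, 110 mm high, loose bystander beyond the board; origin at the centre of its underside.
- mug: White mug, 80 mm across, 85 mm high, handle at its +y, loose bystander beyond the board; origin at the centre of its underside.
- protractor: White half-round protractor, 112 mm long (x), 3 mm thick, lying flat, loose bystander to the right; origin on its underside near its centre.
- clipboard: Hardboard clipboard 220 x 150 x 3 mm lying flat with a dark spring clamp, 35 mm high, at its far (+x) end, loose bystander to the far right; origin at the centre of its underside.
- ruler: Wooden ruler 200 x 30 x 4 mm lying flat, loose bystander at the near left; origin at the centre of its underside, x along it.
- chalkbox: Cardboard chalk box 70 x 50 x 34 mm, loose bystander to the left of the board, near side; origin at the centre of its underside, x along its length.
There are look-alikes about, which are no part of the job. There is more than one size of the eraser; the job needs the smallest.

How it is judged:
By the outcome, as a careful person would: the job done as asked, in the order asked, and still so for the second after the job is handed in, with the robot touching nothing.
It also fails if it takes over 64 s, if anything falls off the work surface, if the arm or the gripper's body presses on something with over 40 N, if the wrist force passes 120 N, or if a joint passes its speed limit or range.

## Working session

There is one attempt and no reset: what is moved stays moved. The work goes in short steps, Python scripts to look and compute and a tool call to move; the robot and the scene stay as the last step left them, time stands still between calls to the robot, and variables do not carry over. Pictures are saved under pics/ and viewed, at most 10 in all, crops included, and the job is handed in when it is done.

Besides the shell and the picture viewer there is one more tool, called after "Request:" in YAML: its name, and indented under it one key for each argument. play_rows: Moves the arm, as the interface text tells. Shift numbers are shares of 0.1 m and turn numbers shares of 90 degrees, none past 1 either way. Its arguments: {"type":"object","properties":{"increments":{"type":"array"},"squeeze":{"type":"number"}},"required":["increments"]}

```bash
ls; mkdir -p pics; cat > h.py <<'E'
import numpy as np, cv2
from scipy.spatial.transform import Rotation as Ro
from bench import ctrl
def cal(n,st=None):
    c=ctrl.get_calibration(n); f=240/np.tan(np.radians(c["vertical_fov"])/2)
    K=np.array([[f,0,c["cx"]],[0,f,c["cy"]],[0,0,1]]); D=np.array(c["dist_coeffs"],float)
    if "R" in c: R=np.array(c["R"]);t=np.array(c["t"])
    else:
        T=np.array(c["T_tool_cam"]); W=np.eye(4); W[:3,:3]=Ro.from_rotvec(st["tool_rot"]).as_matrix(); W[:3,3]=st["position"]
        M=np.linalg.inv(W@T); R=M[:3,:3]; t=M[:3,3]
    return K,D,R,t
def rays(px,C):
    K,D,R,t=C
    u=cv2.undistortPoints(np.array(px,float).reshape(-1,1,2),K,D).reshape(-1,2)
    d=np.c_[u,np.ones(len(u))]@R
    return -R.T@t,d
def onplane(px,C,z):
    o,d=rays(px,C); return o+d*((z-o[2])/d[:,2])[:,None]
def tri(p1,C1,p2,C2):
    o1,d1=rays(p1,C1);o2,d2=rays(p2,C2);out=[]
    for a,b in zip(d1,d2):
        s=np.linalg.lstsq(np.c_[a,-b],o2-o1,rcond=None)[0]
        x,y=o1+a*s[0],o2+b*s[1]; out.append(np.r_[(x+y)/2,np.linalg.norm(x-y)])
    return np.array(out)
def save(n,im): cv2.imwrite(f"pics/{n}.png",im[:,:,::-1])
E
python3 - <<'E'
from h import *
st=ctrl.get_state(); print(st["time"],st["position"],st["tool_rot"],st["ft_force"])
for n in("scene","top"): save(n,ctrl.get_image(n)); print(n,-cal(n)[2].T@cal(n)[3], cal(n)[2].round(2).tolist())
print(ctrl.get_calibration("wrist")["T_tool_cam"])
E
```

```text
pics
0.0 [0.15684521 0.6303675  0.29116566] [-3.81935745e-01 -3.11816772e+00  2.93686050e-03] [-0.75506003  0.20955095 -0.19724293]
scene [ 1.58848592 -0.43157673  1.23053826] [[0.38, 0.92, -0.0], [0.67, -0.28, -0.69], [-0.63, 0.26, -0.73]]
top [0.41510702 0.01147728 1.37339472] [[-0.03, -1.0, -0.02], [-1.0, 0.03, -0.09], [0.09, 0.01, -1.0]]
[[-7.50224570e-04 -9.52565039e-01 -3.04334165e-01  8.43351470e-02]
 [ 9.99999707e-01 -6.67898799e-04 -3.74612244e-04 -1.28544265e-03]
 [ 1.53578104e-04 -3.04334357e-01  9.52565261e-01 -9.12906613e-02]
 [ 0.00000000e+00  0.00000000e+00  0.00000000e+00  1.00000000e+00]]
```

View pics/scene.png

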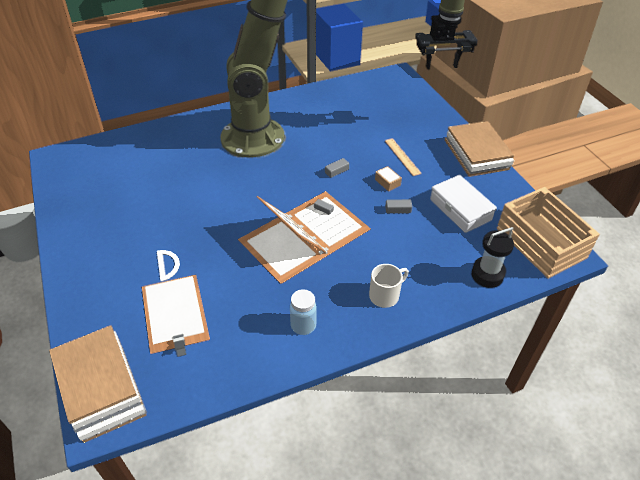

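View pics/top.png

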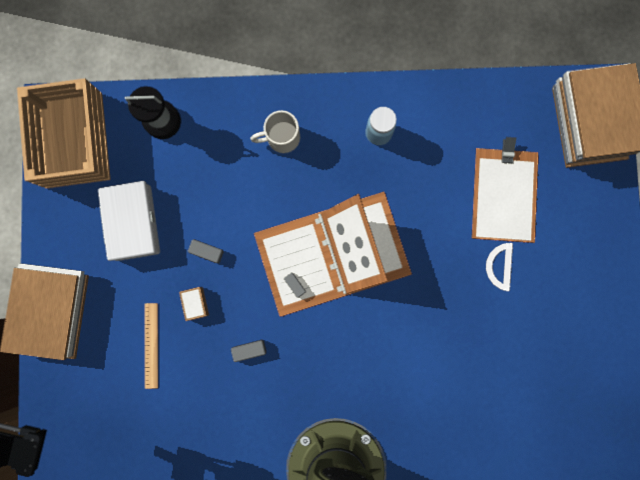

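The scene camera shows the flip board at about (305,235), with the small eraser on its page at (323,206). In the top view the board's corners are (255,233), (281,315), (411,274), (383,193), with its spine from (318,213) to (345,295).

Top-view eraser candidates: (298,286) lies on the open page and looks smallest; (205,251) and (248,350) are on the desk and look larger. I'll confirm in a crop and measure sizes.

```bash
python3 - <<'E'
from h import *
t=cv2.imread("pics/top.png"); s=cv2.imread("pics/scene.png")
a=cv2.resize(t[180:370,180:430],None,fx=2.4,fy=2.4,interpolation=cv2.INTER_CUBIC)
b=cv2.resize(s[145:290,235:425],None,fx=0.999,fy=1)
b=cv2.resize(s[185:290,235:375],None,fx=3.0,fy=3.0,interpolation=cv2.INTER_CUBIC)
cv2.imwrite("pics/cropa.png",a); cv2.imwrite("pics/cropb.png",cv2.resize(s[180:290,232:378],None,fx=5.4,fy=5.4,interpolation=cv2.INTER_CUBIC))
C=cal("top"); 
c=onplane([(255,233),(281,315),(411,274),(383,193)],C,.003); print(c.round(3)); print(c.mean(0), [np.linalg.norm(c[i]-c[i-1]).round(3) for i in range(4)])
hsv=cv2.cvtColor(t,cv2.COLOR_BGR2HSV)
m=((hsv[...,1]<70)&(hsv[...,2]>60)&(hsv[...,2]<150)).astype(np.uint8)
for n,(u,v) in dict(e=(298,286),l1=(205,251),l2=(248,350)).items():
    w=np.zeros_like(m); w[v-22:v+22,u-25:u+25]=m[v-22:v+22,u-25:u+25]
    k,l,S,cen=cv2.connectedComponentsWithStats(w); i=1+S[1:,4].argmax()
    r=cv2.minAreaRect(np.argwhere(l==i)[:,::-1].astype(np.float32)); p=cv2.boxPoints(r)
    q=onplane(p,C,.02); print(n,r,S[i,4],np.linalg.norm(q[0]-q[1]).round(3),np.linalg.norm(q[1]-q[2]).round(3),q.mean(0).round(3))
E
```

```text
[[ 0.557  0.177  0.003]
 [ 0.359  0.119  0.003]
 [ 0.447 -0.193  0.003]
 [ 0.644 -0.134  0.003]]
[ 0.50184442 -0.00763331  0.003     ] [np.float64(0.323), np.float64(0.206), np.float64(0.324), np.float64(0.205)]
e ((298.46002197265625, 286.780029296875), (31.800003051757812, 15.000000953674316), 53.13010025024414) 339 0.035 0.075 [0.425 0.075 0.02 ]
l1 ((204.38356018066406, 250.6438446044922), (31.835193634033203, 14.279020309448242), 20.556045532226562) 451 0.034 0.076 [0.517 0.296 0.02 ]
l2 ((247.55882263183594, 350.7353210449219), (14.794671058654785, 32.7423095703125), 75.96376037597656) 485 0.077 0.034 [0.279 0.198 0.02 ]
```

View pics/cropa.png

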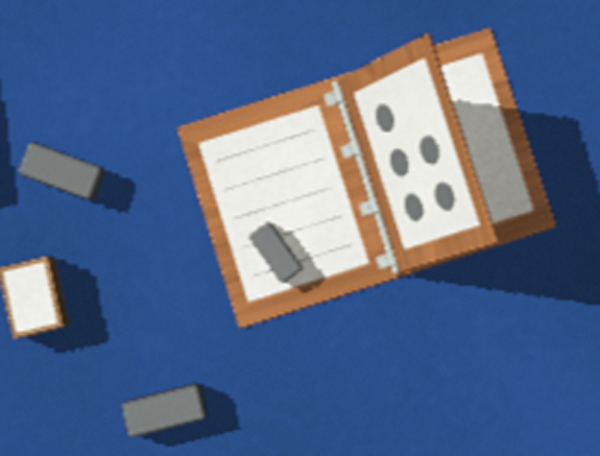

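View pics/cropb.png

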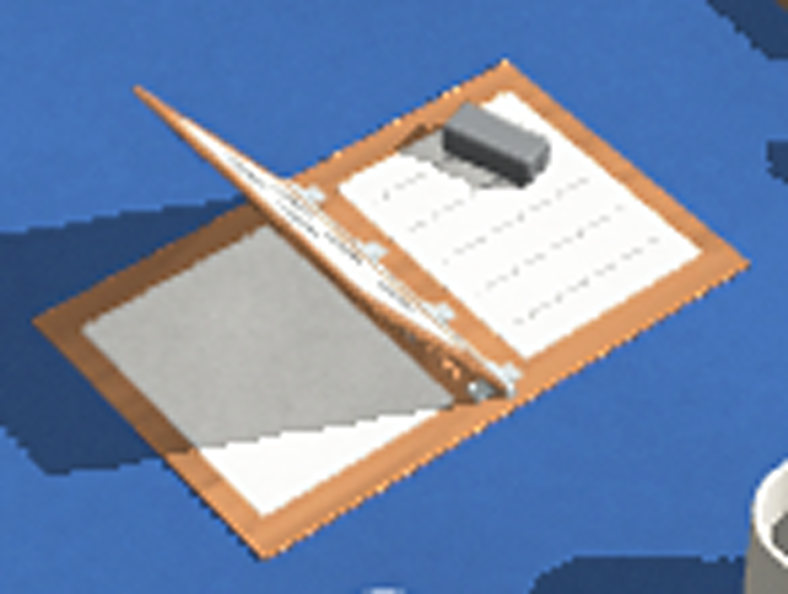

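The crops confirm it. The eraser on the page, top-face centre at crop A (275,252), i.e. top (294.6,285) and scene (324,204.5), is shorter than the two on the desk. The leaf's free edge runs from top (358.3,195) to (386.7,281.3).

```bash
cat >> h.py <<'E'
def tob(p,o=(.502,-.008),yaw=16.4):
    p=np.atleast_2d(p)[:,:3].copy(); p[:,:2]-=o; a=np.radians(yaw); c,s=np.cos(a),np.sin(a)
    return np.c_[p[:,0]*c+p[:,1]*s,-p[:,0]*s+p[:,1]*c,p[:,2]]
E
python3 - <<'E'
from h import *
T=cal("top");S=cal("scene")
A=lambda p:[(u/2.4+180,v/2.4+180) for u,v in p]; B=lambda p:[(u/5.4+232,v/5.4+180) for u,v in p]
cb=onplane(B([(36,321),(262,558),(748,264),(505,62)]),S,.003);ct=onplane(A([(240,325),(553,226),(490,29),(179,128)]),T,.003)
for c in (ct,cb): d=c[2]-c[1]; print(c.mean(0).round(4),np.degrees(np.arctan2(d[1],d[0])).round(1),[np.linalg.norm(c[i]-c[i-1]).round(3) for i in range(4)])
# eraser top corners, two views: (near-robot.. order matched)
te=A([(249,234),(266,222),(301,270),(280,281)]); se=B([(527,160),(548,140),(466,103),(444,127)])
c1=tri([np.mean(te,0)],T,[np.mean(se,0)],S); print("eraser top centre",c1.round(4),"board",tob(c1).round(3))
q=onplane(te,T,.025); print([np.linalg.norm(q[i]-q[i-1]).round(3) for i in range(4)])
# leaf near corner two views
k=tri(A([(496,243)]),T,B([(135,88)]),S); print("leaf corner",k.round(4),tob(k).round(3))
for p in A([(429,36),(496,243)]):
    o,d=rays([p],T); s=np.linspace(.5,1.5,4000); P=tob(o+d*s[:,None]); r=np.hypot(P[:,1],P[:,2]-.007); 
    ok=np.where(np.diff(np.sign(r-.155)))[0]; print([(P[i].round(3),np.arctan2(P[i,2]-.007,-P[i,1]).round(2)) for i in ok])
tj=onplane([(381,125),(282,132),(205,251),(193,304)],T,.03); print(tj.round(3).tolist())
E
```

```text
[ 0.5019 -0.0072  0.003 ] 15.3 [np.float64(0.205), np.float64(0.325), np.float64(0.207), np.float64(0.327)]
[ 0.5093 -0.0075  0.003 ] 105.8 [np.float64(0.326), np.float64(0.205), np.float64(0.327), np.float64(0.208)]
eraser top centre [[0.4297 0.086  0.0169 0.0016]] board [[-0.043  0.111  0.017]]
[np.float64(0.055), np.float64(0.02), np.float64(0.058), np.float64(0.023)]
leaf corner [[ 0.4308 -0.12    0.1257  0.0026]] [[-0.1   -0.087  0.126]]
[(array([ 0.096, -0.09 ,  0.133]), np.float64(0.95)), (array([ 0.128, -0.115, -0.097]), np.float64(-0.74))]
[(array([-0.101, -0.087,  0.135]), np.float64(0.97)), (array([-0.105, -0.112, -0.1  ]), np.float64(-0.76))]
[[0.804, -0.133, 0.03], [0.795, 0.104, 0.03], [0.515, 0.292, 0.03], [0.392, 0.322, 0.03]]
```

Request:
play_rows:
  increments:
    - [[-0.5, -0.5, 0, 0, 0, 0.1, -0.5], [-1, -1, 0, 0, 0, 0.2, -0.5], [-1, -1, 0, 0, 0, 0.3, -0.5], [-1, -1, 0, 0, 0, 0.4, -0.5], [-1, -1, 0, 0, 0, 0.5, -0.5], [-1, -1, 0, 0, 0, 0.6, -0.5], [-1, -1, 0, 0, 0, 0.662, -0.5], [-1, -1, 0, 0, 0, 0.662, -0.5]]

```text
time: 0.9
position: [0.2298, 0.5094, 0.2919]
tool_rot: [1.881, 2.516, -0.001]
ft_force: [0.3, 0.1, 0.0]
grip_width: 0.355
grip_force: 0.0
```

Request:
play_rows:
  increments:
    - [[-0.5, 0.5, 0, 0, 0, 0, -0.5], [-1, 1, 0, 0, 0, 0, -0.5], [-1, 1, 0, 0, 0, 0, -0.5], [-1, 1, 0, 0, 0, 0, -0.5]]

```text
time: 1.3
position: [0.3608, 0.437, 0.2922]
tool_rot: [1.888, 2.506, 0.0]
ft_force: [-0.3, 0.4, -0.1]
grip_width: 0.254
grip_force: 0.0
```

Request:
play_rows:
  increments:
    - [[-0.5, 0, 0, 0, 0, 0, -0.5], [-1, 0, 0, 0, 0, 0, -0.5], [-1, 0, 0, 0, 0, 0, -0.5], [-1, 0, 0, 0, 0, 0, -0.5]]

```text
time: 1.7
position: [0.3825, 0.3454, 0.2924]
tool_rot: [-1.88, -2.516, -0.001]
ft_force: [-0.9, 0.2, 0.3]
grip_width: 0.248
grip_force: 0.0
```

Request:
play_rows:
  increments:
    - [[-0.5, 0, 0, 0, 0, 0, -0.5], [-1, 0, 0, 0, 0, 0, -0.5], [-1, 0, 0, 0, 0, 0, -0.5], [-1, 0, 0, 0, 0, 0, -0.5]]

```text
time: 2.1
position: [0.4104, 0.2511, 0.2924]
tool_rot: [-1.879, -2.517, -0.002]
ft_force: [-0.3, 0.6, -0.5]
grip_width: 0.249
grip_force: 0.0
```

Request:
play_rows:
  increments:
    - [[-0.5, 0, 0, 0, 0, 0, -0.5], [-1, 0, 0, 0, 0, 0, -0.5], [-1, 0, 0, 0, 0, 0, -0.5], [-1, 0, 0, 0, 0, 0, -0.5], [-1, 0, 0, 0, 0, 0, -0.5], [-1, 0, 0, 0, 0, 0, -0.5]]

```text
time: 2.7
position: [0.4384, 0.1567, 0.2921]
tool_rot: [-1.875, -2.52, 0.0]
ft_force: [0.1, -0.2, 0.1]
grip_width: 0.251
grip_force: 0.0
```

```bash
python3 - <<'E'
from h import *
st=ctrl.get_state(); im=ctrl.get_image("wrist"); save("w1",im); np.save("w1.npy",np.r_[st["position"],st["tool_rot"]]); print(st["time"],st["position"],st["tool_rot"])
E
```

```text
2.7 [0.43841598 0.15667211 0.29208084] [-1.87521596e+00 -2.52042592e+00  4.78165409e-04]
```

View pics/w1.png

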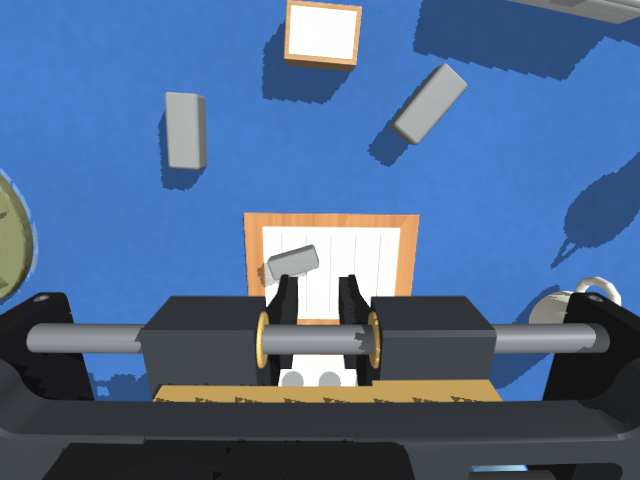

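The wrist picture shows the board's outer (+y) edge from (245,213) to (418,215), and the page eraser with its top centre near (294,260). The way off in +y is open, with the two decoys at (186,130) and (430,105).

```bash
python3 - <<'E'
from h import *
w=np.load("w1.npy"); C=cal("wrist",dict(position=w[:3],tool_rot=w[3:])); im=cv2.imread("pics/w1.png")
c=onplane([(245,213),(418,215)],C,.003); d=c[1]-c[0]; yaw=np.arctan2(d[1],d[0]); L=np.linalg.norm(d)
u=d[:2]/L; o=c[:,:2].mean(0)-.165*np.array([-u[1],u[0]]); print(c.round(4),L,np.degrees(yaw),"origin",o.round(4))
h=cv2.cvtColor(im,cv2.COLOR_BGR2HSV); m=np.zeros((480,640),np.uint8); m[243:282,262:322]=((h[...,1]<60)&(h[...,2]>95)&(h[...,2]<190))[243:282,262:322]
k,l,S,_=cv2.connectedComponentsWithStats(m); i=1+S[1:,4].argmax(); r=cv2.minAreaRect(np.argwhere(l==i)[:,::-1].astype(np.float32)); print(r)
q=onplane(cv2.boxPoints(r),C,.02); print("eraser",tob(q,o,np.degrees(yaw)).round(3).tolist(), q.mean(0).round(4))
m=q.mean(0); print(tob(m,o,np.degrees(yaw)), "tcp",tob(w[:3],o,np.degrees(yaw)))
for p in [(186,130),(430,105),(322,35)]: print(tob(onplane([p],C,.025),o,np.degrees(yaw)).round(3))
E
```

```text
[[0.3577 0.1225 0.003 ]
 [0.5549 0.179  0.003 ]] 0.20508891995640915 15.981069828436777 origin [ 0.5017 -0.0079]
((293.2022705078125, 263.8174743652344), (28.014713287353516, 50.25827407836914), 73.1416015625)
eraser [[-0.078, 0.115, 0.02], [-0.021, 0.134, 0.02], [-0.011, 0.1, 0.02], [-0.069, 0.081, 0.02]] [0.4288 0.0831 0.02  ]
[[-0.04506772  0.1075753   0.02      ]] tcp [[-0.0155829   0.17560957  0.29208084]]
[[-0.154  0.258  0.025]]
[[0.096 0.286 0.025]]
[[-0.015  0.347  0.025]]
```

Request:
play_rows:
  increments:
    - [[-0.5, -0.15, 0, 0, 0, 0, -0.5], [-1, -0.3, 0, 0, 0, 0, -0.5], [-1, -0.3, 0, 0, 0, 0, -0.5], [-1, -0.3, 0, 0, 0, 0, -0.5]]

```text
time: 3.15
position: [0.4386, 0.0495, 0.2925]
tool_rot: [-1.883, -2.514, -0.002]
ft_force: [0.4, 0.5, 0.2]
grip_width: 0.248
grip_force: 0.0
```

Request:
play_rows:
  increments:
    - [[-0.25, 0, 0.4, 0, 0, 0, -0.5], [-0.25, 0, 0.8, 0, 0, 0, -0.5], [-0.25, 0, 1, 0, 0, 0, -0.5], [-0.25, 0, 1, 0, 0, 0, -0.5], [-0.25, 0, 1, 0, 0, 0, -0.5], [-0.25, 0, 1, 0, 0, 0, -0.5]]

```text
time: 3.75
position: [0.4468, 0.0271, 0.1937]
tool_rot: [1.878, 2.517, 0.003]
ft_force: [-0.6, -0.9, 0.9]
grip_width: 0.252
grip_force: 0.0
```

Request:
play_rows:
  increments:
    - [[0, 0, 0.3, 0, 0, 0, -0.5], [0, 0, 0.5, 0, 0, 0, -0.5], [0, 0, 0.7, 0, 0, 0, -0.5], [0, 0, 0.85, 0, 0, 0, -0.5], [0, 0, 0.85, 0, 0, 0, -0.5], [0, 0, 0.85, 0, 0, 0, -0.5]]

```text
time: 4.35
position: [0.4466, 0.0264, 0.1084]
tool_rot: [1.879, 2.516, 0.002]
ft_force: [0.9, -0.6, 0.5]
grip_width: 0.251
grip_force: 0.0
```

Request:
play_rows:
  increments:
    - [[0, 0, 0.15, 0, 0, 0, -0.5], [0, 0, 0.27, 0, 0, 0, -0.5], [0, 0, 0.27, 0, 0, 0, -0.5], [0, 0, 0.27, 0, 0, 0, -0.5]]

```text
time: 4.75
position: [0.4459, 0.026, 0.0806]
tool_rot: [1.881, 2.516, 0.0]
ft_force: [1.2, -0.4, 0.1]
grip_width: 0.25
grip_force: 0.0
```

Request:
play_rows:
  increments:
    - [[0.1, 0, 0, 0, 0, 0, -0.5], [0.2, 0, 0, 0, 0, 0, -0.5], [0.28, 0, 0, 0, 0, 0, -0.5], [0.36, 0, 0, 0, 0, 0, -0.5], [0.44, 0, 0, 0, 0, 0, -0.5], [0.52, 0, 0, 0, 0, 0, -0.5], [0.6, 0, 0, 0, 0, 0, -0.5], [0.68, 0, 0, 0, 0, 0, -0.5]]

```text
time: 5.55
position: [0.4263, 0.0917, 0.0803]
tool_rot: [1.881, 2.516, 0.0]
ft_force: [0.2, -1.5, 0.4]
grip_width: 0.249
grip_force: 0.3
```

Request:
play_rows:
  increments:
    - [[0.08, 0, 0, 0, 0, 0, -0.5], [0.16, 0, 0, 0, 0, 0, -0.5], [0.24, 0, 0, 0, 0, 0, -0.5], [0.32, 0, 0, 0, 0, 0, -0.5], [0.4, 0, 0, 0, 0, 0, -0.5], [0.48, 0, 0, 0, 0, 0, -0.5], [0.56, 0, 0, 0, 0, 0, -0.5], [0.62, 0, 0, 0, 0, 0, -0.5]]

```text
time: 6.35
position: [0.4086, 0.1514, 0.0802]
tool_rot: [-1.88, -2.517, -0.0]
ft_force: [-0.2, -1.2, -0.0]
grip_width: 0.25
grip_force: 0.1
```

```bash
python3 - <<'E'
from h import *
st=ctrl.get_state(); print(tob(st["position"],(.5017,-.0079),16),st["ft_force"])
a=ctrl.get_image("top")[180:370,180:430]; b=ctrl.get_image("scene")[165:355,235:485]
save("p2",np.hstack([cv2.resize(x,(400,304),interpolation=cv2.INTER_CUBIC) for x in(a,b)]))
E
```

```text
[[-0.0455939   0.17883005  0.08024257]] [-0.21277821 -1.22475301 -0.00997082]
```

View pics/p2.png

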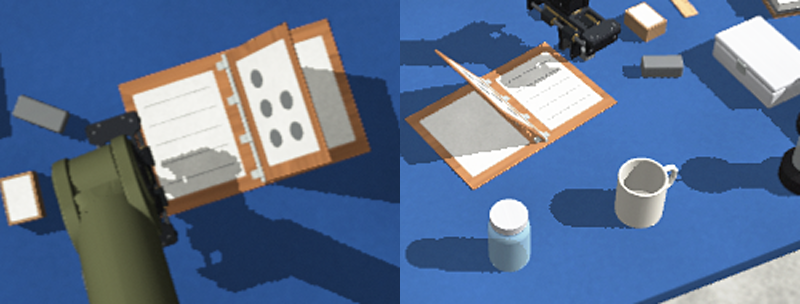

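The eraser is hidden behind the gripper at top crop (130,150), but the finger is at board y = 0.179, so its near side is past the board edge. I'll nudge a little further, back off, rise and look.

Request:
play_rows:
  increments:
    - [[0.06, 0, 0, 0, 0, 0, -0.5], [0.12, 0, 0, 0, 0, 0, -0.5], [0.12, 0, 0, 0, 0, 0, -0.5], [0, 0, 0, 0, 0, 0, -0.5], [-0.1, 0, 0, 0, 0, 0, -0.5], [-0.1, 0, 0.0, 0, 0, 0, -0.5]]

```text
time: 7.05
position: [0.4122, 0.1388, 0.0803]
tool_rot: [1.885, 2.513, -0.001]
ft_force: [-0.3, -0.1, -0.9]
grip_width: 0.251
grip_force: 0.0
```

Request:
play_rows:
  increments:
    - [[0, 0, -0.3, 0, 0, 0, -0.5], [0, 0, -0.7, 0, 0, 0, -0.5], [0, 0, -1, 0, 0, 0, -1], [0, 0, -1, 0, 0, 0, -1], [0, 0, -1, 0, 0, 0, -1]]

```text
time: 7.55
position: [0.4119, 0.1409, 0.1806]
tool_rot: [1.882, 2.516, 0.003]
ft_force: [-0.5, 0.0, -1.0]
grip_width: 0.066
grip_force: 0.0
```

Request:
play_rows:
  increments:
    - [[0, 0.2, -0.4, 0, 0, 0, -1], [0, 0.5, -0.8, 0, 0, 0, -1], [0, 0.6, -1, 0, 0, 0, -1], [0, 0.6, -1, 0, 0, 0, -1], [0, 0.6, -1, 0, 0, 0, -1]]

```text
time: 8.05
position: [0.4685, 0.1576, 0.2785]
tool_rot: [-1.881, -2.515, 0.005]
ft_force: [-0.4, -0.4, -0.0]
grip_width: 0.007
grip_force: 0.0
```

```bash
python3 - <<'E'
from h import *
st=ctrl.get_state(); print(tob(st["position"],(.5017,-.0079),16),st["ft_force"])
a=ctrl.get_image("wrist"); b=ctrl.get_image("scene")[165:355,235:485]; np.save("w2.npy",np.r_[st["position"],st["tool_rot"]]); save("w2",a)
save("p3",np.hstack([a[:400,80:560],cv2.resize(b,(320,243),interpolation=cv2.INTER_CUBIC)] if 0 else [cv2.resize(a,(400,300)),cv2.resize(b,(400,300),interpolation=cv2.INTER_CUBIC)]))
E
```

```text
[[0.01373878 0.16819226 0.27851052]] [-0.40722571 -0.39104319 -0.02390658]
```

View pics/p3.png

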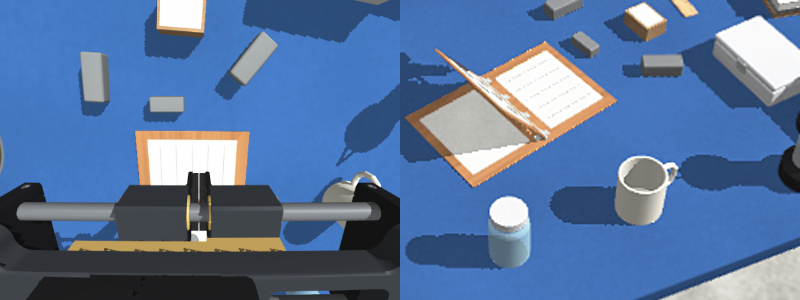

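The eraser is on the desk at (166,104) in the left frame, clear of the board's edge at row 132. The decoys at (94,78) and (252,58) and the leaf have not moved. Next I go over the leaf to its -y side.

Request:
play_rows:
  increments:
    - [[-0.3, 0, -0.2, 0, 0, 0, -1], [-0.7, 0, -0.2, 0, 0, 0, -1], [-1, 0, -0.2, 0, 0, 0, -1], [-1, 0, -0.2, 0, 0, 0, -1]]

```text
time: 8.55
position: [0.4974, 0.0568, 0.2991]
tool_rot: [-1.891, -2.509, 0.004]
ft_force: [0.2, -0.7, 0.1]
grip_width: 0.007
grip_force: 0.0
```

Request:
play_rows:
  increments:
    - [[-0.4, 0, 0, 0, 0, 0, -1], [-0.8, 0, 0, 0, 0, 0, -1], [-1, 0, 0, 0, 0, 0, -1], [-1, 0, 0, 0, 0, 0, -1]]

```text
time: 8.95
position: [0.5251, -0.037, 0.299]
tool_rot: [-1.887, -2.511, 0.003]
ft_force: [-0.1, -0.8, -0.5]
grip_width: 0.005
grip_force: 0.0
```

Request:
play_rows:
  increments:
    - [[-0.4, 0, 0, 0, 0, 0, -1], [-0.8, 0, 0, 0, 0, 0, -1], [-1, 0, 0, 0, 0, 0, -1], [-1, 0, 0, 0, 0, 0, -1]]

```text
time: 9.35
position: [0.5535, -0.1316, 0.299]
tool_rot: [-1.885, -2.512, 0.003]
ft_force: [-0.3, -0.3, -0.5]
grip_width: 0.004
grip_force: 0.0
```

Request:
play_rows:
  increments:
    - [[-0.22, 0, 0, 0, 0, 0, -1], [-0.22, 0, 0, 0, 0, 0, -1], [-0.22, 0, 0.3, 0, 0, 0, -1], [-0.22, 0, 0.6, 0, 0, 0, -1], [-0.22, 0, 0.9, 0, 0, 0, -1], [-0.22, 0, 1, 0, 0, 0, -1], [-0.22, 0, 1, 0, 0, 0, -1]]

```text
time: 10.05
position: [0.5595, -0.1485, 0.1987]
tool_rot: [-1.876, -2.515, 0.001]
ft_force: [0.2, 0.7, 0.0]
grip_width: 0.01
grip_force: 0.0
```

```bash
python3 - <<'E'
from h import *
st=ctrl.get_state(); print(tob(st["position"],(.5017,-.0079),16),st["ft_force"],st["tool_rot"])
E
```

```text
[[ 0.01676696 -0.15109623  0.19871801]] [0.24437189 0.65171549 0.01882776] [-1.87622927e+00 -2.51514911e+00  1.47869599e-03]
```

Request:
play_rows:
  increments:
    - [[0, 0, 0.22, 0, 0, 0, -1], [0.15, 0, 0.22, 0, 0, 0, -1], [0.3, 0, 0.22, 0, 0, 0, -1], [0.42, 0, 0.22, 0, 0, 0, -1], [0.52, 0, 0.22, 0, 0, 0, -1], [0.62, 0, 0.22, 0, 0, 0, -1], [0.72, 0, 0.22, 0, 0, 0, -1], [0.8, 0, 0.22, 0, 0, 0, -1]]

```text
time: 10.85
position: [0.538, -0.0739, 0.179]
tool_rot: [1.881, 2.515, 0.001]
ft_force: [0.4, -2.9, 2.2]
grip_width: 0.004
grip_force: 1.4
```

Request:
play_rows:
  increments:
    - [[0.1, 0, 0, 0, 0, 0, -1], [0.2, 0, 0, 0, 0, 0, -1], [0.3, 0, 0, 0, 0, 0, -1], [0.4, 0, 0, 0, 0, 0, -1], [0.5, 0, 0, 0, 0, 0, -1], [0.6, 0, 0, 0, 0, 0, -1], [0.7, 0, 0, 0, 0, 0, -1], [0.75, 0, 0, 0, 0, 0, -1]]

```text
time: 11.65
position: [0.516, -0.0009, 0.1779]
tool_rot: [-1.879, -2.517, 0.001]
ft_force: [0.8, -2.2, -0.9]
grip_width: 0.006
grip_force: 0.9
```

```bash
python3 - <<'E'
from h import *
st=ctrl.get_state(); print(tob(st["position"],(.5017,-.0079),16),st["ft_force"],st["tool_rot"])
a=ctrl.get_image("top")[180:370,180:430]; b=ctrl.get_image("scene")[165:355,235:485]
save("p4",np.hstack([cv2.resize(x,(400,304),interpolation=cv2.INTER_CUBIC) for x in(a,b)]))
E
```

```text
[[0.01563351 0.00280996 0.17788715]] [ 0.78391837 -2.22161623 -0.86186856] [-1.87860096e+00 -2.51720276e+00  5.95382627e-04]
```

View pics/p4.png

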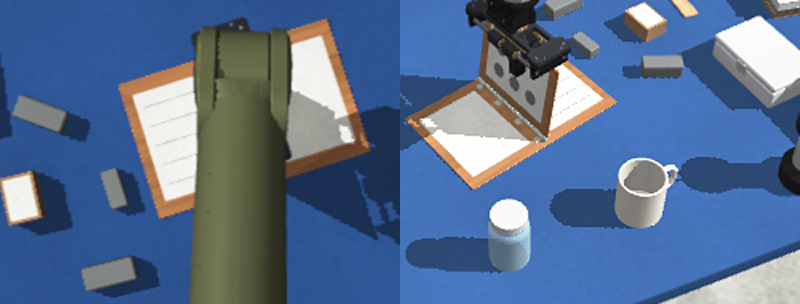

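In the scene half the leaf stands just past upright, with the fingers behind its edge at (520,45). The bystanders have not moved. Now I follow the leaf down in an arc.

Request:
play_rows:
  increments:
    - [[0.1, 0, 0, 0, 0, 0, -1], [0.2, 0, 0, 0, 0, 0, -1], [0.3, 0, 0, 0, 0, 0, -1], [0.4, 0, 0.03, 0, 0, 0, -1], [0.5, 0, 0.06, 0, 0, 0, -1], [0.6, 0, 0.1, 0, 0, 0, -1], [0.7, 0, 0.14, 0, 0, 0, -1], [0.78, 0, 0.18, 0, 0, 0, -1]]

```text
time: 12.55
position: [0.494, 0.0739, 0.1598]
tool_rot: [-1.88, -2.517, -0.0]
ft_force: [1.1, -1.0, -0.6]
grip_width: 0.006
grip_force: 0.4
```

Request:
play_rows:
  increments:
    - [[0.07, 0, 0.06, 0, 0, 0, -1], [0.15, 0, 0.14, 0, 0, 0, -1], [0.22, 0, 0.22, 0, 0, 0, -1], [0.28, 0, 0.31, 0, 0, 0, -1], [0.32, 0, 0.4, 0, 0, 0, -1], [0.36, 0, 0.48, 0, 0, 0, -1], [0.4, 0, 0.55, 0, 0, 0, -1], [0.42, 0, 0.62, 0, 0, 0, -1]]

```text
time: 13.35
position: [0.4824, 0.1133, 0.0976]
tool_rot: [-1.88, -2.516, 0.0]
ft_force: [-0.7, -0.0, 0.3]
grip_width: 0.003
grip_force: 0.3
```

Request:
play_rows:
  increments:
    - [[0, 0, 0.06, 0, 0, 0, -1], [0, 0, 0.11, 0, 0, 0, -1], [0, 0, 0.14, 0, 0, 0, -1], [0, 0, 0.16, 0, 0, 0, -1], [0, 0, 0.16, 0, 0, 0, -1]]

```text
time: 13.85
position: [0.4825, 0.1127, 0.0821]
tool_rot: [1.881, 2.516, -0.0]
ft_force: [-0.2, 0.1, -0.2]
grip_width: 0.003
grip_force: 0.0
```

```bash
python3 - <<'E'
from h import *
a=ctrl.get_image("top")[180:370,180:430]; b=ctrl.get_image("scene")[165:285,285:443]
save("p5",np.hstack([cv2.resize(x,(400,304),interpolation=cv2.INTER_CUBIC) for x in(a,b)]))
E
```

```text
(no output)
```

View pics/p5.png

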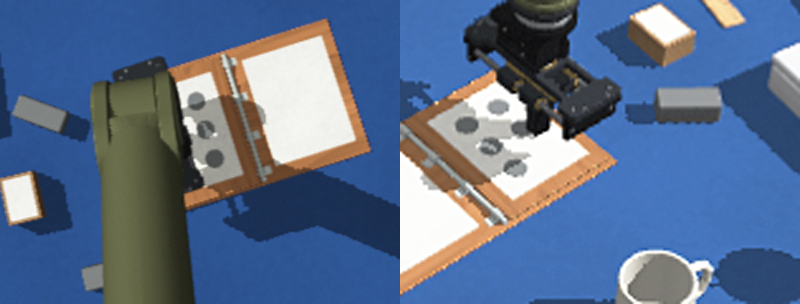

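The leaf lies over the +y page, nearly flat, with its dotted face up at left crop (205,130) and the page edge at right crop (615,160). I'll press down to seat it at its stop.

Request:
play_rows:
  increments:
    - [[0, 0, 0.02, 0, 0, 0, -1], [0, 0, 0.04, 0, 0, 0, -1], [0, 0, 0.04, 0, 0, 0, -1]]

```text
time: 14.25
position: [0.4829, 0.113, 0.0791]
tool_rot: [-1.881, -2.516, -0.001]
ft_force: [-2.2, -1.5, 7.8]
grip_width: 0.007
grip_force: 3.9
```

Request:
play_rows:
  increments:
    - [[0, 0, 0.02, 0, 0, 0, -1], [0, 0, 0.02, 0, 0, 0, -1]]

```text
time: 14.45
position: [0.4831, 0.1129, 0.0788]
tool_rot: [-1.88, -2.515, -0.001]
ft_force: [-8.3, -2.8, 25.9]
grip_width: 0.008
grip_force: 12.6
```

Contact is firm at tip z ≈ 0.009, which is the flat leaf's top. Now I lift clear.

Request:
play_rows:
  increments:
    - [[0, 0, -0.1, 0, 0, 0, -1], [0, 0, -0.4, 0, 0, 0, -1], [0, 0, -0.8, 0, 0, 0, -1], [0, 0, -1, 0, 0, 0, -1], [0, 0, -1, 0, 0, 0, -1]]

```text
time: 14.95
position: [0.4845, 0.1135, 0.1794]
tool_rot: [1.879, 2.515, 0.01]
ft_force: [0.4, -0.1, 0.1]
grip_width: 0.004
grip_force: 0.0
```

Request:
play_rows:
  increments:
    - [[0.3, 0, -0.4, 0, 0, 0, -1], [0.7, 0, -0.8, 0, 0, 0, -1], [1, 0, -1, 0, 0, 0, -1], [1, 0, -1, 0, 0, 0, -1]]

```text
time: 15.35
position: [0.4534, 0.215, 0.2786]
tool_rot: [-1.87, -2.524, -0.009]
ft_force: [0.4, 0.6, -0.9]
grip_width: 0.005
grip_force: 0.0
```

Request:
play_rows:
  increments:
    - [[0.4, 0, 0, 0, 0, 0, -1], [0.8, 0, 0, 0, 0, 0, -1], [1, 0, 0, 0, 0, 0, -1], [1, 0, 0, 0, 0, 0, -1], [1, 0, 0, 0, 0, 0, -1]]

```text
time: 15.85
position: [0.4258, 0.3038, 0.2748]
tool_rot: [1.88, 2.516, -0.004]
ft_force: [-0.2, 0.4, -0.8]
grip_width: 0.007
grip_force: 0.0
```

```bash
python3 - <<'E'
from h import *
st=ctrl.get_state();print(st["time"],st["ft_force"])
a=ctrl.get_image("top")[80:384,120:520]; b=ctrl.get_image("scene")[170:284,255:405]
save("p6",np.hstack([a,cv2.resize(b,(400,304),interpolation=cv2.INTER_CUBIC)]))
E
```

```text
15.85 [-0.15503599  0.39258283 -0.84033688]
```

View pics/p6.png

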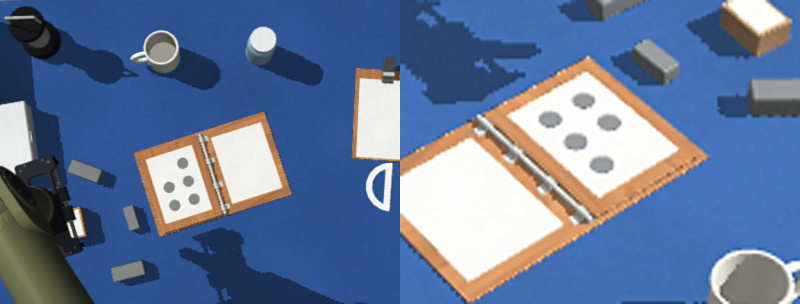

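The leaf lies flat on the +y page (left (178,188), right (595,130)). The eraser is on the desk at left (131,218), the bystanders are where they were, and the hand is clear.

```bash
python3 -c "
from bench import ctrl
print(ctrl.close_job())"
```

```text
the job is handed in; nothing more can be done
None
```

The eraser was pushed off the page onto the desk, the leaf was pushed over to lie flat on that page, and the job was handed in at about 16 s with the hand clear and nothing else seen to move.

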